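Set the throttle to the third notch of the setting stand

TASK

The throttle body on the setting stand is worked by the notched hand lever with the red grip, which now stands somewhere in its smooth idle range before the first notch. With the tips of the closed fingers push the red grip towards the throttle body, counting the clicks, and leave the lever resting in the third notch without ever running past it. Do not take hold of the grip, do not push the throttle body or its link rod directly, and leave the parts lying about where they are.

Things in the scene. Friction and masses are not known exactly. Their poses are not given: they have to be found in the camera images.
- stand: fixed steel setting stand: plate 285 x 236 x 12 mm with the clamped throttle body, notched quadrant and lever. Origin under the plate's centre, z up, x from the throttle body towards the lever end (roughly towards the robot), y to the linkage side. The lever's pivot axis runs along stand y through stand point (105, 88, 64) mm. The grip is pushed along stand -x
- quadrant_lever (a joint): hand lever angle in rad, growing as the grip nears the throttle body. 0: closed stop, leaning 0.37 rad towards stand +x; upright at 0.37; end stop 0.80. Idle range 0 to 0.12 moves freely and stays where left. Then a sprung ball rides over pins at 0.20, 0.35, 0.50, 0.65, 0.80. Notches 1 to 4: 0.275, 0.425, 0.575 (third, wanted), 0.725
- grip_centre (a point): centre of the red grip, 105 mm from the pivot axis along the lever. The grip measures 19 mm (through, along stand x when upright) x 30 mm (along stand y) x 34 mm (along the lever), edges rounded. Below it, 22 mm from this point along the lever, begins the dark plunger housing. One notch is about 16 mm of travel here
- grip_outer: half of the red grip facing away from the throttle body, the face to push. Origin at the grip's centre, z along the lever, x out of this face, 9.5 mm off. Pushing takes about 1 N in the idle range and up to about 7 N at the start of each click, less towards the pin; past a pin the lever snaps ahead of the finger into the next notch; let go well before, it falls back
- grip_inner: half of the red grip facing the throttle body. Origin at the grip's centre, its face 9.5 mm off along its -x. Force on both halves at once counts as taking hold
- throttle_primary (a joint): opening angle of the throttle shaft in rad, driven by the lever through the link rod: 0 closed, about 0.21, 0.32, 0.43 and 0.53 in notches 1 to 4
- throttle: aluminium throttle body, 175 x 208 x 127 mm, clamped on the plate; origin under its centre, 45 mm from the stand's origin towards stand -x, 26 mm up; its highest point is 153 mm above the bench. Not to be pushed
- throttle_rod: thin steel link rod, 111 mm between its brass eyes, about 100 mm above the bench, from a stud on the lever (36 mm above the pivot, origin) to the throttle shaft's arm. Not to be pushed
- screwdriver: loose screwdriver with a wooden handle, 128 x 33 x 24 mm, lying on the stand's plate beside the lever; leave it alone. Origin under its centre
- green_lever: loose small green lever with a pin, 35 x 32 x 14 mm, lying on the stand's plate; leave it alone. Origin under its centre
- vacuum_capsule: loose beige vacuum capsule with a stem, 61 x 61 x 49 mm, on the bench to the left; leave it alone. Origin under its centre
- lever_long: loose dark steel lever, 61 x 86 x 16 mm, on the bench to the right; leave it alone. Origin under its centre
- filter_cup: loose clear plastic filter cup, 46 x 47 x 32 mm, on the bench to the right; leave it alone. Origin under its centre
- dropper: loose teal dropper bottle, 34 x 34 x 91 mm, standing on the bench; leave it alone. Origin under its centre

How it is judged:
At the end, for the whole second after the job is handed in: The lever rests in the third notch (0.575 rad, within 0.035 rad), still, with the throttle shaft opened to 0.43 rad within 0.04 rad (value of joint quadrant_lever between 0.54 and 0.61 rad and value of joint throttle_primary between 0.39 and 0.47 rad and velocity of joint quadrant_lever between -0.05 and 0.05 rad/s); the robot touches nothing.
It fails at once if the lever runs past the third notch, over the fourth pin (beyond 0.66 rad) (value of joint quadrant_lever above 0.66 rad).
It fails at once if the grip is taken hold of (more than 1.5 N on both of its halves at once) (contact force between the fingers and grip_outer above 1.5 N and contact force between the fingers and grip_inner above 1.5 N).
It fails at once if the throttle body or its link rod is pushed directly (more than 2 N) (contact force between any of the fingers, the arm and throttle above 2 N or contact force between any of the fingers, the arm and throttle_rod above 2 N).
It fails at once if a part lying about is lifted or moved by more than 20 mm (distance of any of screwdriver, green_lever, vacuum_capsule, lever_long, filter_cup, dropper from where it was at the start of the episode above 0.02 m).
It also fails if it takes over 42 s, if anything falls off the work surface, if the arm or the gripper's body presses on something with over 40 N, if the wrist force passes 120 N, or if a joint passes its speed limit or range.

ROBOT

A 6-joint arm with a two-finger parallel gripper is mounted at the origin on a cart in front of the work surface, level with it; the furniture and walls round the work are solid. World frame = base frame: x ahead of the robot, y to its left, z up, the work surface at z = 0. Lengths are in m, angles in rad, forces in N, time in s.
With the tool pointing down it reaches from about 0.3 to 0.775 m from the base axis. Payload 14.6 kg.
Tool frame: the origin (TCP) lies midway between the tips of the shut fingers; the grasp point (between the pads) lies 19 mm behind it (ctrl.pinch_z is the distance from the TCP to the grasp point, in m); z points along the fingers, y is the line along which they close (so a half turn about z gives the same grasp; the last joint's range is limited). The gripper opens to 94 mm and grips with 3 to 60 N. Pads are 16 mm wide; open, the fingers measure 119 mm over their backs; the gripper's body (75 mm by 177 mm) begins 78 mm behind the grasp point.
Start: joints at [-1.185, 0.3, 1.521, -0, 1.321, -0.067], TCP at [0.241, -0.495, 0.205] pointing down, gripper open.
Joint ranges: [-3.03, 3.03], [-0.79, 2.21], [0.23, 2.52], [-1.04, 4.18], [0, 3.07], [-2.55, 2.55]. Speed limits (rad/s): [2.22, 2.22, 2.57, 3.14, 3.14, 3.14].

INTERFACE

Orientations are given as [roll, pitch, yaw] about the fixed x, y, z axes, in that order (R = Rz(yaw) Ry(pitch) Rx(roll)).
In Python, from station import ctrl gives the robot as it stands.
- The arm moves only by the tool jog_arm, never from a script. Its argument "motion" is a list of rows, each a list of 7 numbers: the shift along the tool's x, y, z in m, then the turn, a rotation vector about the tool's x, y, z in rad, then the opening, from -1 (shut) to 1 (fully open). In form: [[tx, ty, tz, rx, ry, rz, gripper], ...]. A call has 1 to 5 rows; each row shifts and turns the commanded pose from where the row before left it, along the tool's axes as they then stand; what a row does not reach is not made up. A row lasts 1/10 s, in which the tool goes at most 50 mm and 8.59 degrees, less where a joint would pass 70% of its speed; a pose out of reach is approached as far as the arm can. A call is refused whole if a number of a shift passes 0.05 or a number of a turn 0.15, either way. A call with a gripper value outside its range is refused whole. The fingers move at their own pace and stop on an object; "squeeze" is the grip in N (left out, the last holds). Time passes only in rows, so rows that do not move let the fingers close. It gives the time, the measured TCP pose, the force, the opening and the grip force at its end, in the units of the state.
- ctrl.get_obs(): the state, without advancing time (a new reading comes with each control period).
- ctrl.camera(name): name is "scene" or "top" or "wrist"; returns the picture (384x512x3 uint8, red, green, blue); there is no depth.
- ctrl.camera_model(name): a dict with "intrinsics" (3x3 intrinsics, pixels), "rvec" (rotation vector, rad) and "tvec" (3), from world to camera coordinates, as OpenCV has them. Camera axes: x right, y down, z forward; pixel columns grow to the right and rows downward; lengths in m; the calibration is good to about 2 mm. A picture is of the moment at which its call begins: read the wrist's pose just before it. camera_model takes no time and is no camera call; for the wrist camera it gives the pose at the moment of the call.
- ctrl.hand_in(): hands the job in; it is judged then, once.
The state is a dict: "time_s": time; "qpos": joint angles; "joint_vel": joint speeds; "tau": joint torques, N m; "ee_pos": TCP position; "eef_rot": TCP orientation; "force": force on the tool from outside, world axes, zero at the start; "moment": the same for the moment, N m; "grip_width": finger opening in m; "grip_force": force on a finger pad.
Only numpy, scipy, OpenCV 4.12 (cv2) and the standard library are available. Lean on these libraries where they do the work, as an engineer would, in place of code of your own. Each camera call takes 0.05 s, during which the arm holds its last target. There are 200 camera calls.

## Working session

There is one attempt and no reset: what is moved stays moved. The work goes in short steps, Python scripts to look and compute and a tool call to move; the robot and the scene stay as the last step left them, time stands still between calls to the robot, and variables do not carry over. Pictures are saved under pics/ and viewed, at most 10 in all, crops included, and the job is handed in when it is done.

Besides the shell and the picture viewer there is one more tool, called after "Emit:" as name([rows], argument=value, ...), one row to a line, values as JSON. jog_arm: Moves the arm, as the interface text tells. Its arguments: {"type":"object","properties":{"motion":{"type":"array"},"squeeze":{"type":"number"}},"required":["motion"]}

```bash
mkdir -p pics; python3 - <<'E'
from station import ctrl
import cv2
o=ctrl.get_obs();print(o)
for n in("scene","top"):
    im=ctrl.camera(n);cv2.imwrite(f"pics/{n}0.png",cv2.resize(im[:,:,::-1],(800,600),interpolation=cv2.INTER_CUBIC))
    m=ctrl.camera_model(n);print(m)
E
```

```text
{'time_s': 0.0, 'qpos': array([-1.18462905e+00,  3.00501531e-01,  1.52161801e+00, -7.51233105e-06,
        1.32072050e+00, -6.65945727e-02]), 'joint_vel': array([ 0.00146916,  0.00017825, -0.00141804,  0.00020323,  0.00076821,
       -0.00092517]), 'tau': array([ 5.79701482e-04, -5.31805301e+01, -3.52736807e+01,  7.08931102e-02,
        2.43788684e-02, -1.12987107e-04]), 'ee_pos': array([ 0.24048867, -0.49431966,  0.20485403]), 'eef_rot': array([-3.14034754e+00, -7.57479140e-05,  4.52763671e-01]), 'force': array([-0.4958911 ,  0.18007492, -0.78552237]), 'moment': array([-0.07877532,  0.03478172, -0.05537276]), 'grip_force': 0.0, 'grip_width': 0.09412879083489098}
{'intrinsics': array([[443.0923112 ,   0.        , 253.49904552],
       [  0.        , 443.0923112 , 194.36707227],
       [  0.        ,   0.        ,   1.        ]]), 'rvec': array([ 0.82432785, -2.40394831,  1.21977117]), 'tvec': array([0.39309652, 0.32485838, 0.94574516])}
{'intrinsics': array([[467.86711195,   0.        , 262.62634182],
       [  0.        , 467.86711195, 191.47701444],
       [  0.        ,   0.        ,   1.        ]]), 'rvec': array([ 2.15181529, -2.1258557 ,  0.16975367]), 'tvec': array([-0.07756567,  0.57366012,  1.1869146 ])}
```

View pics/scene0.png

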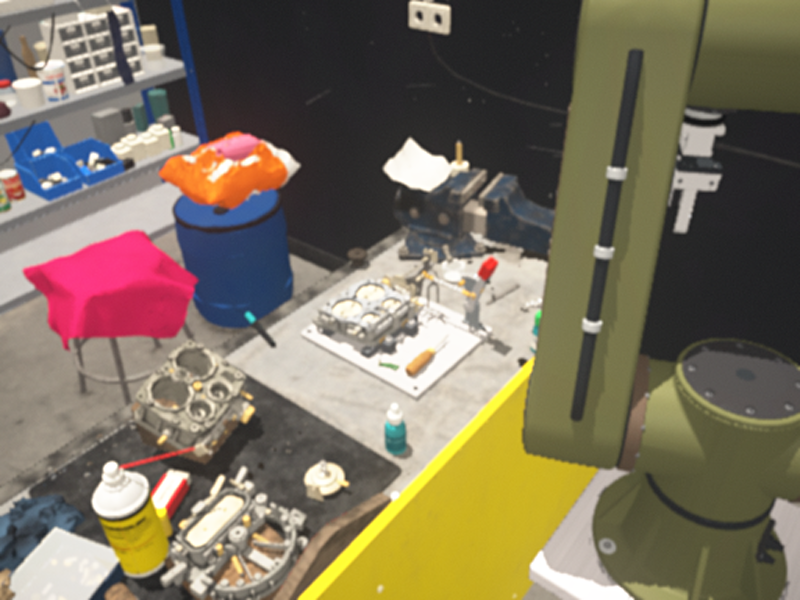

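View pics/top0.png

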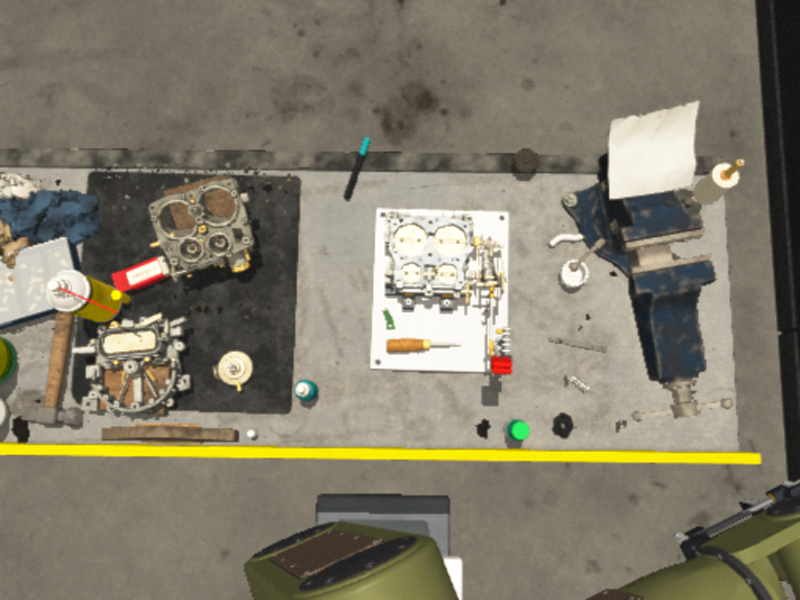

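The scene view shows the stand with the red grip at about (487,268). In the top view the plate corners are near (377,208), (509,212), (507,373) and (371,370), and the grip is at about (501,366).

```bash
cat > h.py <<'E'
import numpy as np, cv2
from station import ctrl
from scipy.optimize import least_squares
def proj(n,P):
    m=ctrl.camera_model(n);return cv2.projectPoints(np.float64(P).reshape(-1,3),m["rvec"],m["tvec"],m["intrinsics"],None)[0][:,0]
def red(im):
    h=cv2.cvtColor(im,cv2.COLOR_RGB2HSV);return (((h[...,0]<6)|(h[...,0]>174))&(h[...,1]>190)&(h[...,2]>120)).astype(np.uint8)
def blob(n,c,r=22):
    k=red(ctrl.camera(n));w=np.zeros_like(k);x,y=map(int,c);w[y-r:y+r,x-r:x+r]=1
    v,u=np.nonzero(k*w);return np.array([u.mean(),v.mean()]),len(u),(u.min(),u.max(),v.min(),v.max())
def S2W(p,P):
    x,y,a=p;d=np.array([[np.cos(a),-np.sin(a),0],[np.sin(a),np.cos(a),0],[0,0,1]]);return np.atleast_2d(P)@d.T+[x,y,0]
def grip(q): return np.array([.105+.105*np.sin(.37-q),.088,.064+.105*np.cos(.37-q)])
E
python3 - <<'E'
from h import *
s=.64
cor=np.array([[377,208],[509,212],[507,373],[371,370]])*s
C=np.array([[-.1425,-.118,.012],[-.1425,.118,.012],[.1425,.118,.012],[.1425,-.118,.012]])
bt=blob("top",(501*s,366*s));bs=blob("scene",(487*s,268*s));print(bt,bs)
f=lambda p:(proj("top",S2W(p,C))-cor).ravel()
r=least_squares(f,[.55,0,3.14]);print(r.x,r.fun)
def g(p):
    G=S2W(p[:3],grip(p[3]));return np.r_[f(p)*.5,(proj("top",G)-bt[0]).ravel(),(proj("scene",G)-bs[0]).ravel()]
r=least_squares(g,[*r.x,.05]);print(r.x,r.fun)
G=S2W(r.x,grip(r.x[3]))[0];print("grip",G,"target",S2W(r.x,grip(.575)))
# free triangulation
t=least_squares(lambda X:np.r_[(proj("top",X)-bt[0]).ravel(),(proj("scene",X)-bs[0]).ravel()],G);print(t.x,t.fun)
E
```

```text
(array([320.49166667, 233.44166667]), 120, (np.int64(315), np.int64(327), np.int64(228), np.int64(238))) (array([311.8030303 , 171.06060606]), 66, (np.int64(307), np.int64(317), np.int64(166), np.int64(177)))
[ 0.59795145 -0.12357114  3.12459049] [-0.5906483  -0.01599855  0.38474359 -0.14904009  0.84654323  0.39215791
 -0.64840192 -0.27444908]Traceback (most recent call last):
  File "<stdin>", line 10, in <module>
    return func(*args, **kwargs)
    vector_fun = VectorFunction(
        fun_wrapped,
    ...<6 lines>...
        workers=workers
    )
    self._update_fun()
    ~~~~~~~~~~~~~~~~^^
    self.f = self.fun_wrapped(xp_copy(self.x))
             ~~~~~~~~~~~~~~~~^^^^^^^^^^^^^^^^^
    return np.atleast_1d(self.fun(x))
                         ~~~~~~~~^^^
    return self.f(x, *self.args, **self.kwargs)
           ~~~~~~^^^^^^^^^^^^^^^^^^^^^^^^^^^^^^
  File "<stdin>", line 9, in g
  File "<stdin>", line 6, in <lambda>
  File "h.py", line 12, in S2W
    x,y,a=p;d=np.array([[np.cos(a),-np.sin(a),0],[np.sin(a),np.cos(a),0],[0,0,1]]);return np.atleast_2d(P)@d.T+[x,y,0]
    ^^^^^
ValueError: too many values to unpack (expected 3)
```

```bash
sed -i 's/x,y,a=p;/x,y,a=p[:3];/' h.py
python3 - <<'E'
from h import *
s=.64
cor=np.array([[377,208],[509,212],[507,373],[371,370]])*s
C=np.array([[-.1425,-.118,.012],[-.1425,.118,.012],[.1425,.118,.012],[.1425,-.118,.012]])
bt=[320.5,233.4];bs=[311.8,171.1]
f=lambda p:(proj("top",S2W(p,C))-cor).ravel()
def g(p):
    G=S2W(p,grip(p[3]));return np.r_[f(p)*.5,(proj("top",G)-bt).ravel(),(proj("scene",G)-bs).ravel()]
r=least_squares(g,[.598,-.124,3.125,.05]);print(r.x,r.fun)
G=S2W(r.x,grip(r.x[3]))[0];print("grip",G,"target",S2W(r.x,grip(.575)))
t=least_squares(lambda X:np.r_[(proj("top",X)-bt).ravel(),(proj("scene",X)-bs).ravel()],G);print(t.x,t.fun)
E
```

```text
[ 0.59824154 -0.12264134  3.12147578  0.04311083] [-0.37977288 -0.12278159  0.10322708 -0.06056346  0.16428441  0.20595139
 -0.5779     -0.26553108  0.06915433  0.00756423  0.23866139 -0.32588239]
grip [ 0.4577841  -0.20783321  0.16343981] target [[ 0.51286284 -0.20894137  0.1668014 ]]
[ 0.45806124 -0.20770428  0.16231698] [-0.0455429  -0.07817862  0.1058602   0.00643049]
```

Emit:
jog_arm([
  [0, 0, 0, 0, 0, 0.12, -1],
  [0, 0, 0, 0, 0, 0.12, -1],
  [0, 0, 0, 0, 0, 0.12, -1],
  [0, 0, 0, 0, 0, 0.113, -1],
  [0, 0, 0, 0, 0, 0, -1],
], squeeze=10)

```text
time_s: 0.7
ee_pos: [0.2406, -0.4945, 0.2053]
eef_rot: [-3.141, 0.0, -0.022]
force: [0.0, -0.0, 0.4]
grip_width: 0.0573
grip_force: 0.0
```

Emit:
jog_arm([
  [0.03, -0.05, 0, 0, 0, 0, -1],
  [0.03, -0.05, 0, 0, 0, 0, -1],
  [0.03, -0.05, 0, 0, 0, 0, -1],
  [0.03, -0.05, 0, 0, 0, 0, -1],
  [0.03, -0.05, 0, 0, 0, 0, -1],
])

```text
time_s: 1.2
ee_pos: [0.3741, -0.281, 0.2056]
eef_rot: [3.141, -0.0, -0.017]
force: [0.5, -1.1, 0.3]
grip_width: 0.0178
grip_force: 0.0
```

Emit:
jog_arm([
  [0, -0.03, 0, 0, 0, 0, -1],
  [0, 0, 0, 0, 0, 0, -1],
  [0, 0, 0, 0, 0, 0, -1],
])

```text
time_s: 1.5
ee_pos: [0.3743, -0.2527, 0.2057]
eef_rot: [3.141, -0.0, -0.016]
force: [1.0, -0.9, -0.4]
grip_width: 0.0007
grip_force: 0.0
```

Emit:
jog_arm([
  [0.01, -0.022, 0.015, 0, 0, 0, -1],
  [0.01, -0.022, 0.016, 0, 0, 0, -1],
  [0, 0, 0.016, 0, 0, 0, -1],
  [0, 0, 0, 0, 0, 0, -1],
  [0, 0, 0, 0, 0, 0, -1],
])

```text
time_s: 2.0
ee_pos: [0.3949, -0.2102, 0.1588]
eef_rot: [-3.142, 0.0, -0.021]
force: [-0.1, 1.1, 0.1]
grip_width: 0.0006
grip_force: 0.0
```

```bash
python3 - <<'E'
from h import *
o=ctrl.get_obs();print(o["ee_pos"],o["force"])
im=ctrl.camera("wrist");cv2.imwrite("pics/w1.png",im[:,:,::-1])
for n,c in(("top",(320,233)),("scene",(312,171))):
    im=ctrl.camera(n);x,y=c;cv2.imwrite(f"pics/{n}1.png",cv2.resize(im[y-50:y+50,x-65:x+65,::-1],None,fx=5,fy=5,interpolation=cv2.INTER_CUBIC))
cv2.imwrite("pics/c1.png",np.vstack([cv2.resize(cv2.imread(f"pics/{n}1.png"),(390,300)) for n in("top","scene")]))
E
```

```text
[ 0.39492852 -0.21021652  0.15877606] [-0.14293453  1.11220658  0.09284701]
```

View pics/w1.png

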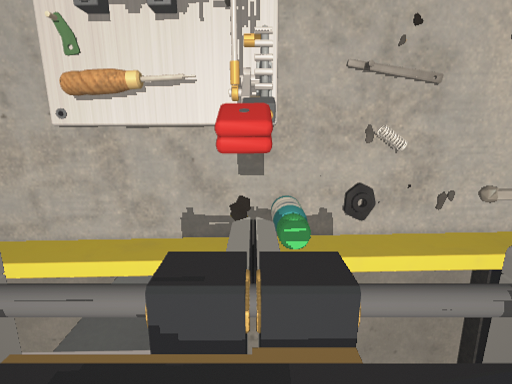

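View pics/c1.png

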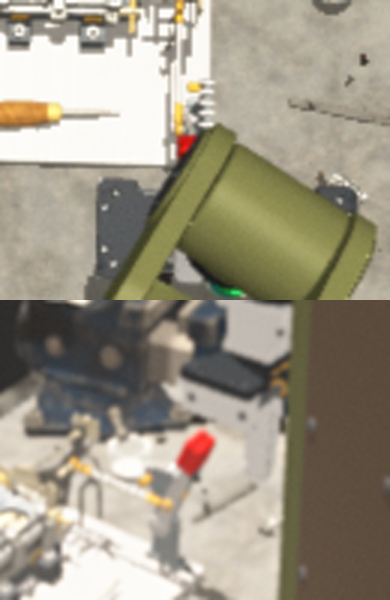

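The wrist view shows the grip at (244,128), straight ahead of the closed fingers (split at u≈253). The scene crop confirms the lever leans towards the robot and the fingertips are level with the grip. Next is the approach and idle-range push.

Emit:
jog_arm([
  [0.015, -0.001, 0, 0, 0, 0, -1],
  [0.01, 0, 0, 0, 0, 0, -1],
  [0.005, 0, 0, 0, 0, 0, -1],
  [0.005, 0, 0, 0, 0, 0, -1],
  [0, 0, 0, 0, 0, 0, -1],
])

```text
time_s: 2.65
ee_pos: [0.4303, -0.209, 0.1584]
eef_rot: [-3.142, 0.0, -0.02]
force: [-0.1, -0.9, -0.7]
grip_width: 0.0006
grip_force: 0.0
```

Emit:
jog_arm([
  [0.003, 0, 0, 0, 0, 0, -1],
  [0.003, 0, 0, 0, 0, 0, -1],
  [0.003, 0, 0, 0, 0, 0, -1],
  [0, 0, 0, 0, 0, 0, -1],
])

```text
time_s: 3.05
ee_pos: [0.4393, -0.2092, 0.1585]
eef_rot: [3.142, -0.0, -0.02]
force: [0.6, -0.1, 0.5]
grip_width: 0.0005
grip_force: 0.0
```

```bash
cat >> h.py <<'E'
P0=[.59824,-.12264,3.12148]
def lever():
    o=ctrl.get_obs();k=red(ctrl.camera("wrist"));n,_,st,ce=cv2.connectedComponentsWithStats(k)
    i=1+np.argmax(st[1:,4]);u=ce[i]
    qs=np.linspace(0,.8,161);pr=proj("wrist",S2W(P0,np.array([grip(q) for q in qs])))
    print("t",round(o["time_s"],2),"ee",o["ee_pos"].round(4),"F",o["force"].round(1),"blob",u.round(1),st[i],"q",qs[np.argmin(abs(pr[:,1]-u[1]))],"at .275/.425/.575/.725",pr[[55,85,115,145]].round(0).tolist())
E
python3 -c "from h import *;lever()"
```

```text
t 3.05 ee [ 0.4393 -0.2092  0.1585] F [ 0.6 -0.1  0.5] blob [248.9 196.8] [ 221  173   54   52 2062] q 0.095 at .275/.425/.575/.725 [[250.0, 166.0], [250.0, 138.0], [250.0, 109.0], [250.0, 80.0]]
```

Emit:
jog_arm([
  [0.002, 0, 0, 0, 0, 0, -1],
  [0.002, 0, 0, 0, 0, 0, -1],
  [0.002, 0, 0, 0, 0, 0, -1],
  [0.002, 0, 0, 0, 0, 0, -1],
  [0, 0, 0, 0, 0, 0, -1],
])

```text
time_s: 3.6
ee_pos: [0.4472, -0.2093, 0.1584]
eef_rot: [-3.142, 0.0, -0.02]
force: [-1.0, 0.6, 0.4]
grip_width: 0.0001
grip_force: 0.5
```

```bash
python3 -c "from h import *;lever()"
```

```text
t 3.6 ee [ 0.4472 -0.2093  0.1584] F [-1.   0.6  0.4] blob [249.1 199. ] [ 221  176   54   51 1949] q 0.165 at .275/.425/.575/.725 [[250.0, 180.0], [250.0, 153.0], [250.0, 124.0], [250.0, 95.0]]
```

Emit:
jog_arm([
  [0.002, 0, 0, 0, 0, 0, -1],
  [0.002, 0, 0, 0, 0, 0, -1],
  [0.001, 0, 0, 0, 0, 0, -1],
  [0.001, 0, 0, 0, 0, 0, -1],
  [0, 0, 0, 0, 0, 0, -1],
])

```text
time_s: 4.15
ee_pos: [0.4532, -0.2094, 0.1584]
eef_rot: [-3.142, -0.0, -0.02]
force: [-1.3, -0.6, 0.6]
grip_width: 0.0003
grip_force: 0.5
```

```bash
python3 -c "from h import *;lever()"
```

```text
t 4.15 ee [ 0.4532 -0.2094  0.1584] F [-1.3 -0.6  0.6] blob [248.2 201.6] [ 220  179   55   49 1839] q 0.21 at .275/.425/.575/.725 [[250.0, 191.0], [250.0, 163.0], [250.0, 135.0], [250.0, 107.0]]
```

Emit:
jog_arm([
  [0.001, 0, 0, 0, 0, 0, -1],
  [0.001, 0, 0, 0, 0, 0, -1],
  [0.001, 0, 0, 0, 0, 0, -1],
  [0, 0, 0, 0, 0, 0, -1],
])

```text
time_s: 4.6
ee_pos: [0.4563, -0.2095, 0.1584]
eef_rot: [-3.142, -0.0, -0.02]
force: [-0.1, 0.2, -0.3]
grip_width: 0.0003
grip_force: 0.0
```

```bash
python3 -c "from h import *;lever()"
```

```text
t 4.6 ee [ 0.4563 -0.2095  0.1584] F [-0.1  0.2 -0.3] blob [246.7 202.9] [ 220  180   55   48 1751] q 0.23500000000000001 at .275/.425/.575/.725 [[250.0, 196.0], [250.0, 169.0], [250.0, 140.0], [250.0, 112.0]]
```

Emit:
jog_arm([
  [0.001, 0, 0, 0, 0, 0, -1],
  [0.001, 0, 0, 0, 0, 0, -1],
  [0.001, 0, 0, 0, 0, 0, -1],
  [0, 0, 0, 0, 0, 0, -1],
])

```text
time_s: 5.05
ee_pos: [0.4592, -0.2096, 0.1584]
eef_rot: [3.142, -0.0, -0.02]
force: [0.2, -0.1, -0.2]
grip_width: 0.0006
grip_force: 0.0
```

```bash
python3 -c "from h import *;lever()"
```

```text
t 5.05 ee [ 0.4592 -0.2096  0.1584] F [ 0.2 -0.1 -0.2] blob [246.1 199.4] [ 220  176   56   47 1624] q 0.28500000000000003 at .275/.425/.575/.725 [[250.0, 201.0], [250.0, 174.0], [250.0, 146.0], [250.0, 118.0]]
```

First click is confirmed: the force dropped and the lever is at about 0.28.

Emit:
jog_arm([
  [0.002, 0, 0, 0, 0, 0, -1],
  [0.002, 0, 0, 0, 0, 0, -1],
  [0.002, 0, 0, 0, 0, 0, -1],
  [0.002, 0, 0, 0, 0, 0, -1],
  [0, 0, 0, 0, 0, 0, -1],
])

```text
time_s: 5.6
ee_pos: [0.467, -0.2097, 0.1585]
eef_rot: [-3.142, 0.001, -0.02]
force: [-3.5, 0.4, 2.5]
grip_width: 0.0006
grip_force: 1.8
```

```bash
python3 -c "from h import *;lever()"
```

```text
t 5.6 ee [ 0.467  -0.2097  0.1585] F [-3.5  0.4  2.5] blob [246.8 207.2] [ 220  184   55   46 1349] q 0.315 at .275/.425/.575/.725 [[250.0, 214.0], [250.0, 187.0], [250.0, 160.0], [250.0, 132.0]]
```

Emit:
jog_arm([
  [0.001, 0, 0, 0, 0, 0, -1],
  [0.001, 0, 0, 0, 0, 0, -1],
  [0.001, 0, 0, 0, 0, 0, -1],
  [0.001, 0, 0, 0, 0, 0, -1],
  [0, 0, 0, 0, 0, 0, -1],
])

```text
time_s: 6.15
ee_pos: [0.4712, -0.2098, 0.1583]
eef_rot: [-3.141, -0.0, -0.02]
force: [-1.5, -1.4, -0.7]
grip_width: 0.0004
grip_force: 0.5
```

```bash
python3 -c "from h import *;lever()"
```

```text
t 6.15 ee [ 0.4712 -0.2098  0.1583] F [-1.5 -1.4 -0.7] blob [246.8 209.2] [220 186  55  44 965] q 0.34500000000000003 at .275/.425/.575/.725 [[250.0, 221.0], [250.0, 195.0], [250.0, 167.0], [250.0, 140.0]]
```

Emit:
jog_arm([
  [0.001, 0, 0, 0, 0, 0, -1],
  [0.001, 0, 0, 0, 0, 0, -1],
  [0.001, 0, 0, 0, 0, 0, -1],
  [0, 0, 0, 0, 0, 0, -1],
])

```text
time_s: 6.6
ee_pos: [0.4742, -0.2099, 0.1584]
eef_rot: [3.142, -0.0, -0.02]
force: [0.4, 0.1, 0.1]
grip_width: 0.0008
grip_force: 0.0
```

```bash
python3 -c "from h import *;lever()"
```

```text
t 6.6 ee [ 0.4742 -0.2099  0.1584] F [0.4 0.1 0.1] blob [246.5 209.3] [220 187  55  43 761] q 0.37 at .275/.425/.575/.725 [[250.0, 226.0], [250.0, 200.0], [250.0, 172.0], [250.0, 145.0]]
```

```bash
python3 - <<'E'
from h import *
lever();im=ctrl.camera("wrist");b=ctrl.camera("scene")[110:230,240:400]
c=np.hstack([cv2.resize(im[130:290,150:350],(400,320)),cv2.resize(b,(400,320))]);cv2.imwrite("pics/w2.png",c[:,:,::-1])
E
```

```text
t 6.65 ee [ 0.4742 -0.2098  0.1584] F [ 0.9  0.2 -1.1] blob [246.8 207.8] [220 187  55  40 828] q 0.38 at .275/.425/.575/.725 [[250.0, 225.0], [250.0, 200.0], [250.0, 172.0], [250.0, 145.0]]
```

View pics/w2.png

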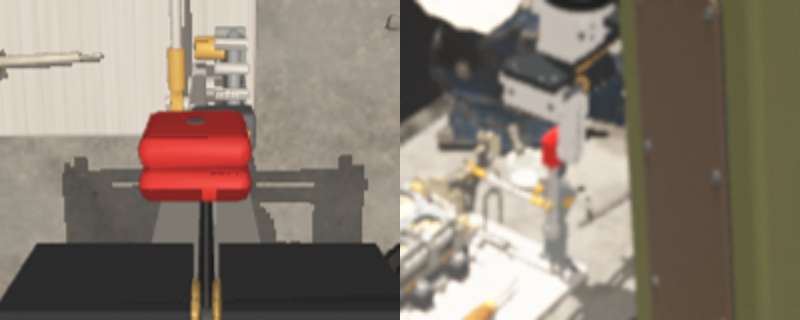

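The wrist crop shows the grip just ahead of the fingertips, apparently still moving. I'll widen the colour threshold and re-read after a pause.

Emit:
jog_arm([
  [0, 0, 0, 0, 0, 0, -1],
])

```text
time_s: 6.9
ee_pos: [0.4741, -0.2099, 0.1585]
eef_rot: [3.142, -0.0, -0.02]
force: [-0.0, -0.3, -0.7]
grip_width: 0.0004
grip_force: 0.0
```

```bash
sed -i 's/h\[...,1\]>190)&(h\[...,2\]>120/h[...,1]>150)\&(h[...,2]>60/' h.py; python3 -c "from h import *;lever()"
```

```text
t 6.9 ee [ 0.4741 -0.2099  0.1585] F [-0.  -0.3 -0.7] blob [247.3 208.3] [ 219  186   57   45 2280] q 0.375 at .275/.425/.575/.725 [[250.0, 225.0], [250.0, 200.0], [250.0, 172.0], [250.0, 145.0]]
```

```bash
cat >> h.py <<'E'
def box(q):
    a=.37-q;X=np.array([np.cos(a),0,-np.sin(a)]);Z=np.array([np.sin(a),0,np.cos(a)])
    v=proj("wrist",S2W(P0,np.array([grip(q)+X*.0095*i+Z*.017*k+[0,.015*j,0] for i in(-1,1) for j in(-1,1) for k in(-1,1)])))[:,1]
    return v.min().round(1),v.max().round(1)
E
python3 -c "
from h import *
for q in(.35,.425,.5):print(q,box(q))"
```

```text
0.35 (np.float64(189.6), np.float64(239.7))
0.425 (np.float64(179.0), np.float64(223.8))
0.5 (np.float64(168.4), np.float64(207.0))
```

Emit:
jog_arm([
  [0.001, 0, 0, 0, 0, 0, -1],
  [0.001, 0, 0, 0, 0, 0, -1],
  [0.001, 0, 0, 0, 0, 0, -1],
  [0, 0, 0, 0, 0, 0, -1],
])

```text
time_s: 7.35
ee_pos: [0.4772, -0.2099, 0.1584]
eef_rot: [-3.142, -0.0, -0.02]
force: [-0.5, 0.5, -1.4]
grip_width: 0.0006
grip_force: 0.0
```

```bash
python3 -c "from h import *;lever();print(box(.35),box(.425),box(.5))"
```

```text
t 7.35 ee [ 0.4772 -0.2099  0.1584] F [-0.5  0.5 -1.4] blob [247.4 203.4] [ 219  182   57   43 2159] q 0.43 at .275/.425/.575/.725 [[250.0, 230.0], [250.0, 205.0], [250.0, 177.0], [250.0, 150.0]]
(np.float64(194.4), np.float64(245.1)) (np.float64(183.8), np.float64(229.3)) (np.float64(173.2), np.float64(212.6))
```

Second click is confirmed: lever at about 0.43 with no force on the finger. Going on carefully to the third.

Emit:
jog_arm([
  [0.002, 0, 0, 0, 0, 0, -1],
  [0.001, 0, 0, 0, 0, 0, -1],
  [0.001, 0, 0, 0, 0, 0, -1],
  [0.001, 0, 0, 0, 0, 0, -1],
  [0, 0, 0, 0, 0, 0, -1],
])

```text
time_s: 7.9
ee_pos: [0.482, -0.21, 0.1585]
eef_rot: [-3.142, 0.0, -0.02]
force: [-3.3, 0.1, 1.5]
grip_width: 0.0004
grip_force: 1.4
```

```bash
python3 -c "from h import *;lever();print(box(.425),box(.5),box(.575))"
```

```text
t 7.9 ee [ 0.482  -0.21    0.1585] F [-3.3  0.1  1.5] blob [247.2 208. ] [ 220  187   55   42 2162] q 0.45 at .275/.425/.575/.725 [[250.0, 238.0], [250.0, 213.0], [250.0, 186.0], [250.0, 158.0]]
(np.float64(191.4), np.float64(237.9)) (np.float64(180.8), np.float64(221.5)) (np.float64(167.7), np.float64(204.3))
```

Emit:
jog_arm([
  [0.001, 0, 0, 0, 0, 0, -1],
  [0.001, 0, 0, 0, 0, 0, -1],
  [0.001, 0, 0, 0, 0, 0, -1],
  [0, 0, 0, 0, 0, 0, -1],
])

```text
time_s: 8.35
ee_pos: [0.4844, -0.21, 0.1584]
eef_rot: [-3.141, 0.002, -0.02]
force: [-8.2, 0.3, 4.9]
grip_width: 0.0002
grip_force: 4.3
```

```bash
python3 -c "from h import *;lever();print(box(.425),box(.5),box(.575))"
```

```text
t 8.35 ee [ 0.4844 -0.21    0.1584] F [-8.2  0.3  4.9] blob [247.2 207.9] [ 220  187   55   42 2095] q 0.47500000000000003 at .275/.425/.575/.725 [[250.0, 242.0], [250.0, 217.0], [250.0, 190.0], [250.0, 163.0]]
(np.float64(195.1), np.float64(242.3)) (np.float64(184.6), np.float64(226.0)) (np.float64(172.4), np.float64(208.9))
```

Emit:
jog_arm([
  [0.001, 0, 0, 0, 0, 0, -1],
  [0.001, 0, 0, 0, 0, 0, -1],
  [0, 0, 0, 0, 0, 0, -1],
  [0, 0, 0, 0, 0, 0, -1],
])

```text
time_s: 8.8
ee_pos: [0.4872, -0.2101, 0.1584]
eef_rot: [-3.142, -0.0, -0.02]
force: [-0.3, -0.6, -0.1]
grip_width: 0.0007
grip_force: 0.6
```

```bash
python3 -c "from h import *;lever();print(box(.425),box(.5),box(.575))"
```

```text
t 8.8 ee [ 0.4872 -0.2101  0.1584] F [-0.3 -0.6 -0.1] blob [247.2 206.7] [ 220  187   55   40 2016] q 0.505 at .275/.425/.575/.725 [[250.0, 246.0], [250.0, 221.0], [250.0, 194.0], [250.0, 167.0]]
(np.float64(199.4), np.float64(247.0)) (np.float64(188.9), np.float64(230.8)) (np.float64(177.5), np.float64(213.8))
```

Right at the pin, so half-millimetre steps now.

Emit:
jog_arm([
  [0.001, 0, 0, 0, 0, 0, -1],
  [0.0005, 0, 0, 0, 0, 0, -1],
  [0, 0, 0, 0, 0, 0, -1],
  [0, 0, 0, 0, 0, 0, -1],
])

```text
time_s: 9.25
ee_pos: [0.4887, -0.2102, 0.1585]
eef_rot: [3.142, -0.0, -0.02]
force: [-0.5, 0.3, -0.1]
grip_width: 0.0005
grip_force: 0.1
```

```bash
python3 -c "from h import *;lever();print(box(.425),box(.5),box(.575))"
```

```text
t 9.25 ee [ 0.4887 -0.2102  0.1585] F [-0.5  0.3 -0.1] blob [247.1 206. ] [ 220  187   55   39 1970] q 0.525 at .275/.425/.575/.725 [[250.0, 248.0], [250.0, 224.0], [250.0, 197.0], [250.0, 170.0]]
(np.float64(201.6), np.float64(249.6)) (np.float64(191.2), np.float64(233.4)) (np.float64(180.3), np.float64(216.5))
```

Emit:
jog_arm([
  [0.001, 0, 0, 0, 0, 0, -1],
  [0.0005, 0, 0, 0, 0, 0, -1],
  [0, 0, 0, 0, 0, 0, -1],
  [0, 0, 0, 0, 0, 0, -1],
])

```text
time_s: 9.7
ee_pos: [0.4901, -0.2102, 0.1584]
eef_rot: [-3.142, -0.0, -0.02]
force: [-0.3, -0.2, 0.2]
grip_width: 0.0005
grip_force: 0.0
```

```bash
python3 -c "from h import *;lever();print(box(.425),box(.5),box(.575))"
```

```text
t 9.7 ee [ 0.4901 -0.2102  0.1584] F [-0.3 -0.2  0.2] blob [247.1 197.3] [ 220  180   55   35 1817] q 0.585 at .275/.425/.575/.725 [[250.0, 251.0], [250.0, 226.0], [250.0, 199.0], [250.0, 172.0]]
(np.float64(203.8), np.float64(252.0)) (np.float64(193.3), np.float64(236.0)) (np.float64(182.9), np.float64(219.1))
```

Third click: the lever snapped ahead to about 0.58. Backing away.

Emit:
jog_arm([
  [-0.01, 0, 0, 0, 0, 0, -1],
  [-0.02, 0, 0, 0, 0, 0, -1],
  [-0.03, 0, 0, 0, 0, 0, -1],
  [-0.02, 0, 0, 0, 0, 0, -1],
  [0, 0, 0, 0, 0, 0, -1],
])

```text
time_s: 10.25
ee_pos: [0.4082, -0.2085, 0.1587]
eef_rot: [3.141, 0.0, -0.021]
force: [-0.1, 0.1, -0.1]
grip_width: 0.0003
grip_force: 0.0
```

```bash
python3 - <<'E'
from h import *
lever();print(box(.425),box(.575),box(.725))
b=blob("scene",(305,170));print(b,[proj("scene",S2W(P0,grip(q))).round(1).tolist() for q in(.425,.575,.725)])
E
```

```text
t 10.25 ee [ 0.4082 -0.2085  0.1587] F [-0.1  0.1 -0.1] blob [246.5  36.5] [ 215    6   63   63 3557] q 0.64 at .275/.425/.575/.725 [[250.0, 112.0], [250.0, 81.0], [250.0, 49.0], [250.0, 20.0]]
(np.float64(52.6), np.float64(102.8)) (np.float64(12.6), np.float64(78.9)) (np.float64(-23.3), np.float64(55.3))
(array([294.953125 , 162.8671875]), 128, (np.int64(290), np.int64(300), np.int64(156), np.int64(170))) [[[300.3, 164.5]], [[295.6, 163.3]], [[291.2, 162.9]]]
```

Emit:
jog_arm([
  [0, 0, 0, 0, 0, 0, -1],
  [0, 0, 0, 0, 0, 0, -1],
  [0, 0, 0, 0, 0, 0, -1],
  [0, 0, 0, 0, 0, 0, -1],
  [0, 0, 0, 0, 0, 0, -1],
])

```text
time_s: 10.85
ee_pos: [0.4101, -0.2085, 0.1583]
eef_rot: [-3.141, 0.0, -0.02]
force: [-1.0, -0.3, 0.6]
grip_width: 0.0001
grip_force: 0.0
```

```bash
python3 -c "
from h import *
lever();print(blob('scene',(305,170)));print(ctrl.hand_in())"
```

```text
t 10.85 ee [ 0.4101 -0.2085  0.1583] F [-1.  -0.3  0.6] blob [246.8  41.1] [ 215   12   63   62 3514] q 0.62 at .275/.425/.575/.725 [[250.0, 113.0], [250.0, 82.0], [250.0, 51.0], [250.0, 21.0]]
(array([295.02380952, 162.80952381]), 126, (np.int64(290), np.int64(300), np.int64(156), np.int64(170)))
the job is handed in; nothing more can be done
None
```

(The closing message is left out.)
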